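# Load a control module into the assembly fixture and lock it

## Task

Load the grey control module into the white assembly fixture: slide the black grip of the lock fully back to its open end stop, then lay the module flat in the seat between the low ribs with its bare tongue towards the lock, setting it down without dropping it. Let go of it, then slide the lock grip fully home to its other end stop so that the steel jaw lies over the tongue; leave the tape ring, bin, screwdriver and can where they are.

Things in the scene. Friction and masses are not known exactly. Their poses are not given: they have to be found in the camera images.
- fixture: White flat assembly fixture fixed to the bench, top face 20 mm high. Origin: on the bench under the seat's centre; it spans x -160 to +102, y -70 to +130 mm. The seat on top, with a dark floor, is 178 x 88 mm (long side along x, 4 mm room all round the module), bounded by ribs with tops 28 mm above the bench. The lock's track crosses the -x end, along y at x = -125 mm.
- seat (a point): Centre of the seat, on the fixture's top face (20 mm above the bench), axes as the fixture's. A correctly laid module has its origin here and its x axis the same way.
- seat_tongue (a point): Point on the fixture's top face, 85 mm from the seat's centre towards the lock (-x): where the middle of the module's tongue end belongs.
- lock (a joint): Sliding lock, m: 0 = fully home (closed end stop, jaw centred over the seat's tongue end), 0.085 = fully open (end stop, jaw clear of the seat). Grows along the fixture's +y, stays where left, needs about 2 N plus drag. Starts between, jaw in the way.
- lock_grip (a point): Middle of the lock's black upright grip, 64.5 mm above the bench, a good height to pinch it from above. The grip is 30 mm (fixture x) by 26 mm (fixture y, the way it slides), top 82.5 mm above the bench; it stands on a black carriage 34 x 60 mm and the jaw (top 38.5 mm above the bench). Axes as the fixture's.
- lock_jaw (a point): Tip of the lock's flat steel jaw, on its underside, 32.5 mm above the bench, 82.5 mm from the grip's middle along the fixture's +x. The jaw is 40 mm wide (y) and 6 mm thick; when home it lies over the end 40 mm of the tongue, clear of it by about 4 mm.
- module: Grey plastic control module, loose, about 0.3 kg: base plate 170 (x) by 80 (y) by 8 mm with a housing block 95 x 52 mm, top 44 mm above the underside, three white sockets on top. The housing stands from x = -20 to +75 mm; the bare end (tongue, two screw heads) is the 65 mm at -x. Origin: centre of the plate's underside, z up.
- module_grip (a point): Point inside the housing to grip at: 27.5 mm from the module's origin along +x, 32 mm above its underside. Pinch the 52 mm width (along the module's y) from above.
- module_tongue (a point): Middle of the tongue's end edge, underside: 85 mm from the module's origin along -x.
- tape: Bystander: cardboard-coloured tape ring lying flat, 100 mm across, 24 mm high, origin centre of underside.
- bin: Bystander: open grey plastic bin 110 x 160 x 70 mm, origin centre of underside.
- driver: Bystander: screwdriver 200 mm long lying on the bench, red handle, origin at mid-length.
- can: Bystander: upright aluminium can 56 mm across, 130 mm high, origin centre of underside.
Mind the look-alikes: they are no part of the job. What is shaped like the module but pink or yellow is not meant.

How it is judged:
By the outcome, as a careful person would: the job done as asked, in the order asked, and still so for the second after the job is handed in, with the robot touching nothing.
It also fails if it takes over 69 s, if anything falls off the work surface, if the arm or the gripper's body presses on something with over 40 N, if the wrist force passes 120 N, or if a joint passes its speed limit or range.

## Robot

A 6-joint arm with a two-finger parallel gripper is mounted at the origin on the work surface. World frame = base frame: x ahead of the robot, y to its left, z up, the work surface at z = 0. Lengths are in m, angles in rad, forces in N, time in s.
With the tool pointing down it reaches from about 0.325 to 0.775 m from the base axis. Payload 5.5 kg.
Tool frame: the origin (TCP) lies midway between the tips of the shut fingers; the grasp point (between the pads) lies 19 mm behind it; z points along the fingers, y is the line along which they close (so a half turn about z gives the same grasp; the last joint's range is limited). The gripper opens to 88 mm and grips with 3 to 60 N. Pads are 20 mm wide; open, the fingers measure 115 mm over their backs; the gripper's body (75 mm by 178 mm) begins 61 mm behind the grasp point.
Start: joints at [1.246, 0.091, 1.231, -0, 1.82, -0.057], TCP at [0.159, 0.579, 0.194] pointing down, gripper open.
Joint ranges: [-2.87, 2.87], [-0.86, 2.18], [0.17, 2.46], [-1.51, 4.65], [0.06, 2.69], [-2.65, 2.65]. Speed limits (rad/s): [2.57, 2.57, 3.01, 3.14, 3.14, 3.14].

## Interface

Orientations are given as a rotation vector (axis times angle).
In Python, from workcell import env gives the robot as it stands.
- The arm moves only by the tool jog_arm, never from a script. Its argument "commands" is text: rows parted by semicolons, each of 4 numbers parted by spaces: the shift along the tool's x, y, z scaled (see below), then the turn about the tool's z scaled (see below). A call has exactly 5 rows; each row is the pose to reach, as a shift and turn from the pose commanded when the call began, along the tool's axes at that moment, turning the shorter way round; what a row does not reach only later rows make up. The controller multiplies each number of a shift by 250 mm and each number of a turn by 2 pi rad. A row lasts 1/8 s, in which the tool goes at most 62.5 mm and 10.7 degrees, less where a joint would pass 70% of its speed; a pose out of reach is approached as far as the arm can. A call with a number of a shift or a turn outside -1 to 1 is refused whole. A call with a gripper value outside its range is refused whole. "claw" is the finger opening in mm, from 0 to 87.8, set as the call begins (left out, the last holds). The fingers move at their own pace and stop on an object; the grip force is fixed at half the most. Time passes only in rows, so rows that repeat a pose let the fingers close, or fill a call up. It gives the time, the measured TCP pose, the force, the opening and the grip force at its end, in the units of the state.
- env.get_obs(): the state, without advancing time (a new reading comes with each control period).
- env.grab_frame(name): name is "side" or "top"; returns a dict with "pixels" (480x640x3 uint8, red, green, blue), "fovy" (degrees; the focal length in pixels is half the picture's height over the tangent of half this angle, whatever the lens; pixels are square), "cx", "cy" (the principal point, pixels), "cam_to_world" (4x4, takes a point from camera to world coordinates). Camera axes: x right, y down, z forward; pixel columns grow to the right and rows downward; lengths in m; the calibration is good to about 2 mm. A picture is of the moment at which its call begins. There is no depth.
- env.job_done(): hands the job in; it is judged then, once.
Trained networks look in a picture, given as the dict that the camera call returned (one of the last four; its "shot" number tells which), for a name from the list of things; names that differ only in an ending like _2 or _b are one class to them, and where a whole thing is asked for, a point or a joint stands for the part that bears it (a point fixed in the world has none). Each returns a list of dicts, best first, with "conf" (0 to 1); they miss things now and then, are a little off and sometimes report something else, mostly with a low value. They report only what shows in the picture. A call takes as long as a camera call. They do not tell look-alikes from the thing itself.
- env.trace(picture, target): "region" (480x640 bool, what is visible of it) and "location" ([row, column] in pixels, amid what is visible of it).
- env.mark_of(picture, target): "location" ([row, column] in pixels: a listed point, or the origin of a listed thing).
The state is a dict: "t": time; "qpos": joint angles; "qd": joint speeds; "tau": joint torques, N m; "position": TCP position; "tool_rot": TCP orientation; "force": force on the tool from outside, world axes, zero at the start; "moment": the same for the moment, N m; "finger_gap": finger opening in m; "finger_force": force on a finger pad.
Only numpy, scipy, OpenCV 4.12 (cv2) and the standard library are available. Lean on these libraries where they do the work, as an engineer would, in place of code of your own. Each camera call takes 0.05 s, during which the arm holds its last target. There are 200 camera calls.

## Working session

There is one attempt and no reset: what is moved stays moved. The work goes in short steps, Python scripts to look and compute and a tool call to move; the robot and the scene stay as the last step left them, time stands still between calls to the robot, and variables do not carry over. Pictures are saved under pics/ and viewed, at most 11 in all, crops included, and the job is handed in when it is done.

Besides the shell and the picture viewer there is one more tool, called after ">>>" as a command line: name --argument value ..., lists and objects as JSON in quotes. jog_arm: Moves the arm, as the interface text tells. Its arguments: {"type":"object","properties":{"commands":{"type":"string"},"claw":{"type":"number"}},"required":["commands"]}

```bash
mkdir -p pics; cat > h.py <<'E'
import numpy as np, cv2
from scipy.spatial.transform import Rotation as R
from workcell import env
def ray(f,rc):
    h=f["pixels"].shape[0]; fl=h/2/np.tan(np.radians(f["fovy"])/2)
    d=np.array([(rc[1]-f["cx"])/fl,(rc[0]-f["cy"])/fl,1.]); T=np.array(f["cam_to_world"])
    return T[:3,3],T[:3,:3]@d
def onz(f,rc,z):
    o,d=ray(f,rc); return o+d*(z-o[2])/d[2]
def proj(f,p):
    T=np.array(f["cam_to_world"]); c=T[:3,:3].T@(np.array(p)-T[:3,3]); fl=240/np.tan(np.radians(f["fovy"])/2)
    return np.array([f["cy"]+fl*c[1]/c[2], f["cx"]+fl*c[0]/c[2]])
def save(f,n): cv2.imwrite("pics/"+n,f["pixels"][:,:,::-1])
E
python3 - <<'E'
from h import *
o=env.get_obs(); print(o["t"],o["position"],o["tool_rot"])
Z=dict(seat=.02,seat_tongue=.02,lock_grip=.0645,lock_jaw=.0325,module=0,module_grip=.032,module_tongue=0,fixture=0,tape=0,bin=0,driver=.01,can=0)
for n in("top","side"):
    f=env.grab_frame(n); save(f,n+"0.png")
    print(n,np.round(f["cam_to_world"],3).tolist())
    for k,z in Z.items():
        for d in env.mark_of(f,k)[:4]:
            print(k,round(d["conf"],2),np.round(d["location"]),np.round(onz(f,d["location"],z),3))
E
```

```text
0.0 [0.15865562 0.57827876 0.19250819] [-4.19324703e-01 -3.11313638e+00  3.00971078e-03]
top [[-0.006, -0.986, 0.166, 0.322], [-1.0, 0.006, 0.002, 0.029], [-0.003, -0.166, -0.986, 1.511], [0.0, 0.0, 0.0, 1.0]]
seat 0.59 [230. 257.] [0.579 0.172 0.02 ]
seat_tongue 0.9 [266. 260.] [0.489 0.162 0.02 ]
lock_grip 0.84 [277. 258.] [0.458 0.163 0.064]
lock_jaw 0.71 [247. 257.] [0.534 0.169 0.032]
lock_jaw 0.26 [262. 422.] [ 0.495 -0.238  0.032]
module 0.71 [229. 412.] [ 0.582 -0.219  0.   ]
module 0.67 [309. 137.] [0.385 0.469 0.   ]
module 0.61 [323. 430.] [ 0.348 -0.258  0.   ]
module 0.6 [150. 411.] [ 0.791 -0.225  0.   ]
module_grip 0.87 [216. 407.] [ 0.61  -0.203  0.032]
module_grip 0.64 [138. 404.] [ 0.814 -0.204  0.032]
module_grip 0.56 [334. 424.] [ 0.32  -0.237  0.032]
module_tongue 0.76 [164. 438.] [ 0.753 -0.294  0.   ]
module_tongue 0.63 [302. 457.] [ 0.398 -0.326  0.   ]
module_tongue 0.28 [221. 156.] [0.608 0.432 0.   ]
fixture 0.72 [229. 260.] [ 0.585  0.164 -0.   ]
fixture 0.31 [266. 260.] [0.491 0.164 0.   ]
tape 0.69 [147. 315.] [0.802 0.024 0.   ]
bin 0.96 [218. 509.] [ 0
[... 506 characters left out ...]
0.94 [300. 371.] [ 0.575 -0.213  0.   ]
module 0.84 [351. 316.] [ 0.335 -0.259  0.   ]
module 0.62 [269. 423.] [ 0.798 -0.214  0.   ]
module_grip 0.9 [287. 379.] [ 0.604 -0.212  0.032]
module_grip 0.88 [340. 309.] [ 0.327 -0.245  0.032]
module_tongue 0.86 [318. 358.] [ 0.498 -0.242  0.   ]
module_tongue 0.85 [290. 432.] [ 0.744 -0.295  0.   ]
module_tongue 0.79 [358. 354.] [ 0.395 -0.336  0.   ]
fixture 0.6 [240. 291.] [ 0.576  0.159 -0.   ]
fixture 0.46 [233. 274.] [0.558 0.226 0.   ]
tape 0.64 [235. 369.] [0.795 0.019 0.   ]
bin 0.91 [349. 444.] [ 0.592 -0.46   0.   ]
driver 0.8 [222. 190.] [0.368 0.449 0.01 ]
can 0.57 [202. 255.] [0.62  0.431 0.   ]
can 0.5 [235. 254.] [0.498 0.261 0.   ]
```

View pics/top0.png

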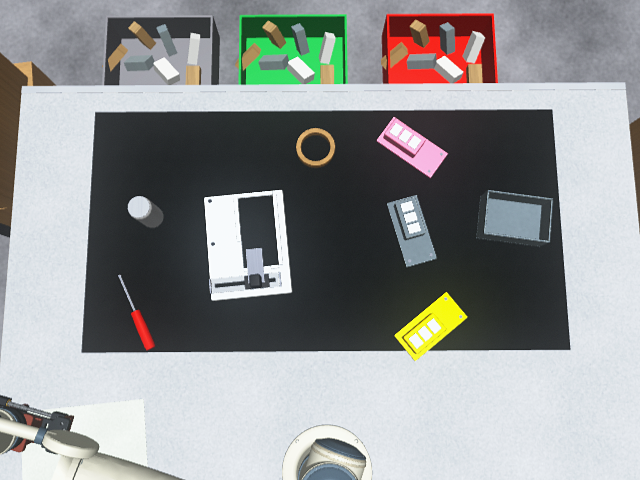

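View pics/side0.png

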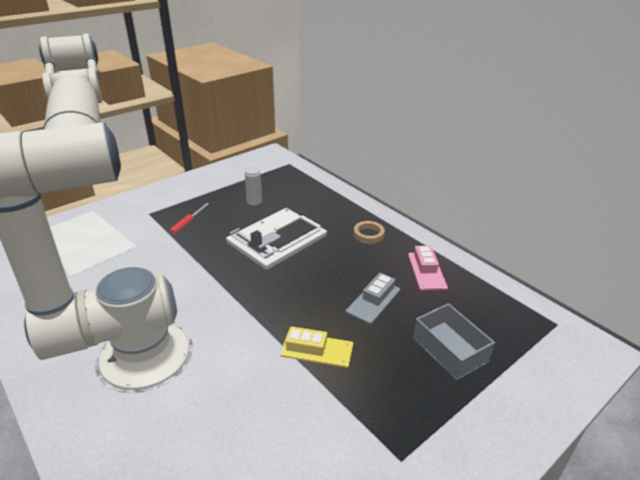

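Candidates in the top view are grey (412,229), pink (412,147) and yellow (430,325). Only the grey one fits "grey control module". I'll confirm that in a crop while fitting the poses from silhouettes.

```bash
cat >> h.py <<'E'
from scipy.optimize import minimize
S=4
def box(x0,x1,y0,y1,z0,z1): return np.array([[x,y,z] for x in(x0,x1) for y in(y0,y1) for z in(z0,z1)])
MOD=[box(-.085,.085,-.04,.04,0,.008),box(-.02,.075,-.026,.026,0,.044)]
FIX=[box(-.16,.102,-.07,.13,0,.02)]
def w(p,pts,z=0):
    c,s=np.cos(p[2]),np.sin(p[2]); pts=np.asarray(pts)
    return np.stack([p[0]+c*pts[...,0]-s*pts[...,1],p[1]+s*pts[...,0]+c*pts[...,1],pts[...,2]+z],-1)
def sil(f,p,boxes,z=0):
    m=np.zeros((480*S,640*S),np.uint8)
    for b in boxes:
        q=np.array([proj(f,v) for v in w(p,b,z)])[:,::-1]
        q=cv2.convexHull(((q+.5)*S-.5).astype(np.float32))
        cv2.fillConvexPoly(m,np.round(q*16).astype(np.int32),255,cv2.LINE_8,4)
    return cv2.resize(m,(640,480),interpolation=cv2.INTER_AREA)/255.
def fit(fs,ms,p0,boxes,z=0):
    c=lambda u:sum(np.abs(sil(f,[u[0]/1e3,u[1]/1e3,u[2]/1e2],boxes,z)-m).sum() for f,m in zip(fs,ms))
    u0=np.array(p0)*[1e3,1e3,1e2]
    r=minimize(c,u0,method="Nelder-Mead",options=dict(initial_simplex=u0+np.array([[0,0,0],[10,0,0],[0,10,0],[0,0,8]]),xatol=.05,fatol=.2))
    return r.x/[1e3,1e3,1e2],r.fun,sum(m.sum() for m in ms)
def region(f,name,near):
    near=np.array(near)
    d=min(env.trace(f,name),key=lambda d:np.hypot(*(np.array(d["location"])-near)))
    return d["region"].astype(float),d["conf"]
E
python3 - <<'E'
from h import *
fs=[env.grab_frame("top"),env.grab_frame("side")]
for name,b,p0,z in(("module",MOD,[.58,-.215,.3],.02),("fixture",FIX,[.575,.165,.07],.01)):
    ms=[]
    for f in fs:
        m,c=region(f,name,proj(f,[p0[0],p0[1],z])); ms.append(m); print(name,c,m.sum())
    for i in([0],[1],[0,1]): print(i,fit([fs[k] for k in i],[ms[k] for k in i],p0,b))
f=fs[0]; im=f["pixels"][:,:,::-1].copy()
c=cv2.resize(im[180:310,195:445],None,fx=3.2,fy=3.2,interpolation=cv2.INTER_CUBIC); cv2.imwrite("pics/crop1.png",c)
E
```

```text
module 0.9 2117.0
module 0.77 1351.0
[0] (array([ 0.57959492, -0.21621117,  0.2713801 ]), np.float64(79.98431372549018), np.float64(2117.0))
[1] (array([ 0.57927863, -0.21773961,  0.27479226]), np.float64(108.09803921568627), np.float64(1351.0))
[0, 1] (array([ 0.57980261, -0.21626249,  0.27085364]), np.float64(198.12941176470588), np.float64(3468.0))
fixture 0.86 8548.0
fixture 0.84 3268.0
[0] (array([0.57616125, 0.1686866 , 0.0892525 ]), np.float64(180.28627450980395), np.float64(8548.0))
[1] (array([0.57874068, 0.16980873, 0.07252951]), np.float64(143.80392156862746), np.float64(3268.0))
[0, 1] (array([0.57651733, 0.16891355, 0.08678735]), np.float64(355.8588235294118), np.float64(11816.0))
```

View pics/crop1.png

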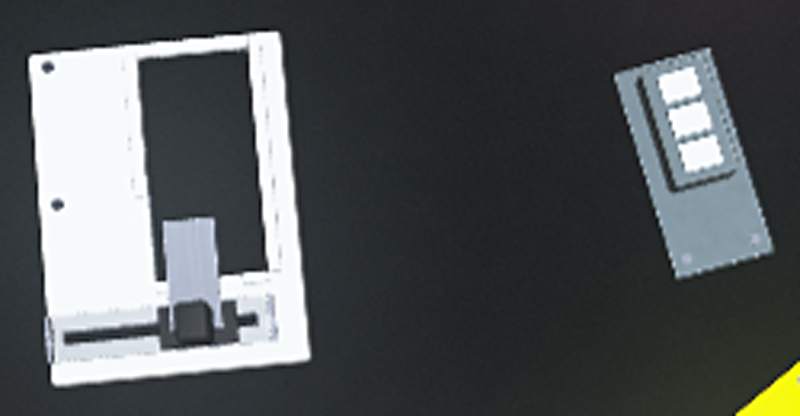

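The crop shows the grey module at crop (695,160) with three white sockets. Its tongue and screw heads point down, towards the robot. The lock jaw lies over the seat's tongue end, with the grip at crop (193,322).

```bash
cat >> h.py <<'E'
def go(x,y,z,psi):
    o=env.get_obs(); M=R.from_rotvec(o["tool_rot"]).as_matrix(); p=np.array(o["position"])
    cur=np.arctan2(M[1,1],M[0,1])-np.pi/2; t=-(psi-cur); t=(t+np.pi/2)%np.pi-np.pi/2
    print("t",o["t"],"pos",np.round(p,4),"psi",round(cur,4),"shift",np.round(M.T@(np.array([x,y,z])-p)/.25,4),"turn",round(t/2/np.pi,4),"F",np.round(o["force"],1),"gap",round(o["finger_gap"],4),o["finger_force"])
E
python3 - <<'E'
from h import *
fs=[env.grab_frame("top"),env.grab_frame("side")]
ms=[]
for f,rc in zip(fs,([180,310,195,300],[200,275,218,335])):
    hsv=cv2.cvtColor(f["pixels"],cv2.COLOR_RGB2HSV); m=((hsv[...,2]>110)).astype(np.uint8)
    k=np.zeros_like(m); k[rc[0]:rc[1],rc[2]:rc[3]]=1; m*=k
    n,l,st,_=cv2.connectedComponentsWithStats(m); i=1+np.argmax(st[1:,4]); c,_=cv2.findContours((l==i).astype(np.uint8),0,2)
    q=np.zeros_like(m); cv2.drawContours(q,c,-1,1,-1); ms.append(q.astype(float)); print(q.sum())
for i in([0],[1],[0,1]): print(i,fit([fs[k] for k in i],[ms[k] for k in i],[.577,.169,.087],FIX))
p=[.5765,.169,.087]
for n,f in zip("ts",fs):
  for q in(0,.01,.02,.03): print(n,q,np.round(proj(f,w(p,[-.125,q,.0645])),1),np.round(proj(f,w(p,[-.0425,q,.0325])),1))
  for k in("lock_grip","lock_jaw"):print(k,[(np.round(d["location"],1),round(d["conf"],2)) for d in env.mark_of(f,k)[:2]])
go(.31,.37,.2,.087); go(.452,.175,.11,.087)
E
```

```text
8350
3405
[0] (array([0.57622154, 0.16898466, 0.09089853]), np.float64(121.35294117647058), np.float64(8350.0))
[1] (array([0.58012217, 0.1719454 , 0.09588662]), np.float64(108.67843137254903), np.float64(3405.0))
[0, 1] (array([0.5765867 , 0.16936617, 0.0932726 ]), np.float64(310.3254901960784), np.float64(11755.0))
t 0 [279.1 260. ] [247.1 258.6]
t 0.01 [279.5 255.9] [247.4 254.6]
t 0.02 [279.9 251.7] [247.8 250.5]
t 0.03 [280.3 247.6] [248.2 246.5]
lock_grip [(array([279.9, 255.1]), 0.66)]
lock_jaw [(array([244.6, 254.2]), 0.73)]
s 0 [238.2 258.5] [236.  279.1]
s 0.01 [236.8 256.5] [234.7 277.1]
s 0.02 [235.5 254.4] [233.4 275.1]
s 0.03 [234.1 252.4] [232.1 273. ]
lock_grip [(array([234.8, 252.6]), 0.71)]
lock_jaw [(array([235.5, 278.7]), 0.9)]
t 1.9 pos [0.1588 0.5786 0.1936] psi -0.2678 shift [-0.8042 -0.6446 -0.0254] turn -0.0565 F [-0.5  0.1 -0.1] gap 0.0878 0.0
t 1.9 pos [0.1588 0.5786 0.1936] psi -0.2678 shift [-1.5583 -1.2465  0.3346] turn -0.0565 F [-0.5  0.1 -0.1] gap 0.0878 0.0
```

>>> jog_arm --commands "-0.16 -0.125 0 -0.014;-0.33 -0.25 0 -0.028;-0.49 -0.38 0 -0.042;-0.64 -0.51 0 -0.057;-0.78 -0.62 0 -0.057" --claw 87.8

```text
t: 2.52
position: [0.3065, 0.3761, 0.1939]
tool_rot: [-0.143, 3.138, 0.001]
force: [1.1, -0.0, -0.3]
finger_gap: 0.0876
finger_force: 0.0
```

```bash
python3 -c "
from h import *
go(.4515,.170,.11,.09)"
```

```text
t 2.525 pos [0.3065 0.3761 0.1939] psi 0.0912 shift [-0.5021 -0.8739  0.3355] turn 0.0002 F [ 1.1 -0.  -0.3] gap 0.0876 0.0
```

>>> jog_arm --commands "-0.11 -0.2 0 0;-0.22 -0.39 0.05 0;-0.33 -0.58 0.13 0;-0.44 -0.76 0.2 0;-0.502 -0.874 0.27 0"

```text
t: 3.15
position: [0.4516, 0.1692, 0.1256]
tool_rot: [-0.139, 3.138, -0.0]
force: [-0.0, 1.5, -0.2]
finger_gap: 0.0877
finger_force: 0.0
```

```bash
python3 - <<'E'
from h import *
f=env.grab_frame("side"); save(f,"s2.png")
cv2.imwrite("pics/s2c.png",cv2.resize(f["pixels"][150:300,180:360,::-1],None,fx=4,fy=4,interpolation=2))
go(.4515,.170,.047,.09)
print(np.round(proj(f,env.get_obs()["position"]),1),np.round(proj(f,w([.577,.1692,.09],[-.125,.012,.0645])),1))
E
```

```text
t 3.2 pos [0.4519 0.1665 0.1227] psi 0.0867 shift [-0.0006  0.0151  0.3028] turn -0.0005 F [-0.2 -3.4 -1.8] gap 0.0875 0.0
[221.2 255.8] [236.5 256.2]
```

View pics/s2c.png

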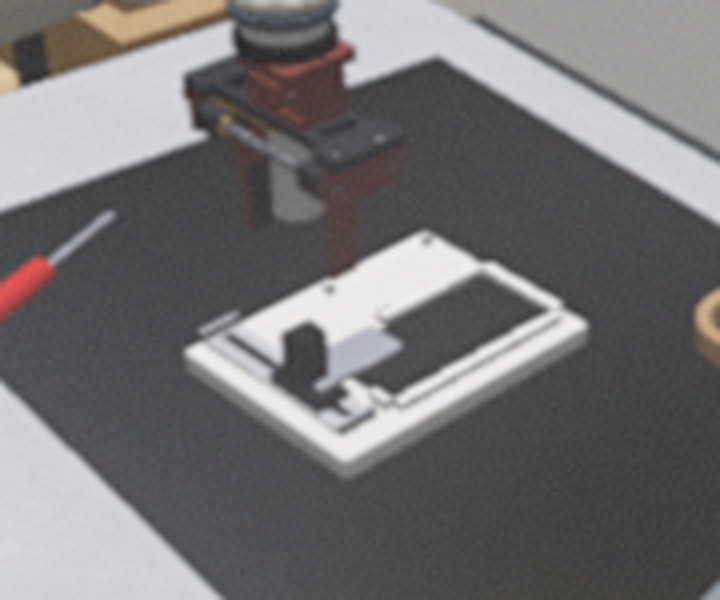

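The open fingers, with tips near crop (250,225) and (342,270), straddle the black grip at (303,345) from above. I'll go down and pinch.

>>> jog_arm --commands "0 0.003 0.12 0;0 0.003 0.22 0;0 0.003 0.29 0;0 0.003 0.305 0;0 0.003 0.305 0"

```text
t: 3.82
position: [0.4507, 0.1723, 0.0505]
tool_rot: [-0.142, 3.138, 0.0]
force: [0.4, -0.4, 1.0]
finger_gap: 0.0877
finger_force: 0.0
```

>>> jog_arm --commands "0 0 0 0;0 0 0 0;0 0 0 0;0 0 0 0;0 0 0 0" --claw 0

```text
t: 4.45
position: [0.4504, 0.172, 0.0499]
tool_rot: [0.142, -3.138, -0.0]
force: [0.3, -0.8, 0.2]
finger_gap: 0.0412
finger_force: 0.0
```

```bash
python3 -c "
from h import *
go(.4515,.170,.047,.09);p=env.get_obs()['position']
for q in(.085,.0): print(q,w([.577,.1692,.09],[-.125,q,.0]))"
```

```text
t 4.45 pos [0.4504 0.172  0.0499] psi 0.0903 shift [-0.0035 -0.0083  0.0115] turn 0.0001 F [ 0.3 -0.8  0.2] gap 0.0412 0.0
0.085 [0.44486623 0.24262116 0.        ]
0.0 [0.45250591 0.15796518 0.        ]
```

Fingers still closing; keep going.

>>> jog_arm --commands "0 0 0.01 0;0 0 0.01 0;0 0 0.01 0;0 0 0.01 0;0 0 0.01 0" --claw 0

```text
t: 5.08
position: [0.4504, 0.1719, 0.0471]
tool_rot: [0.142, -3.138, 0.0]
force: [1.6, -2.3, -3.5]
finger_gap: 0.0254
finger_force: 30.0
```

>>> jog_arm --commands "0 0.06 0 0;0 0.12 0 0;0 0.18 0 0;0 0.23 0 0;0 0.26 0 0"

```text
t: 5.7
position: [0.4442, 0.2378, 0.0471]
tool_rot: [0.143, -3.138, 0.0]
force: [1.7, -2.4, -4.3]
finger_gap: 0.0254
finger_force: 30.0
```

>>> jog_arm --commands "0 0.005 0 0;0 0.01 0 0;0 0.015 0 0;0 0.02 0 0;0 0.02 0 0"

```text
t: 6.32
position: [0.444, 0.2401, 0.0471]
tool_rot: [0.14, -3.138, 0.005]
force: [1.0, -7.4, -4.1]
finger_gap: 0.0257
finger_force: 30.0
```

>>> jog_arm --commands "0 0.005 0 0;0 0.01 0 0;0 0.015 0 0;0 0.015 0 0;0 0.015 0 0"

```text
t: 6.95
position: [0.444, 0.2402, 0.0471]
tool_rot: [0.137, -3.137, 0.015]
force: [0.0, -19.5, -1.2]
finger_gap: 0.0259
finger_force: 30.0
```

>>> jog_arm --commands "0 -0.01 0 0;0 -0.017 0 0;0 -0.017 0 0;0 -0.017 0 0;0 -0.017 0 0"

```text
t: 7.58
position: [0.444, 0.2401, 0.0471]
tool_rot: [0.141, -3.138, 0.003]
force: [0.0, -5.8, -4.5]
finger_gap: 0.0255
finger_force: 30.0
```

>>> jog_arm --commands "0 0 0 0;0 0 0 0;0 0 -0.01 0;0 0 -0.02 0;0 0 -0.06 0" --claw 87.8

```text
t: 8.2
position: [0.4438, 0.2412, 0.0624]
tool_rot: [0.142, -3.137, 0.0]
force: [-0.1, 0.2, 0.3]
finger_gap: 0.0723
finger_force: 0.0
```

>>> jog_arm --commands "0 0 -0.1 0;0 0 -0.2 0;0 0 -0.4 0;0 0 -0.45 0;0 0 -0.45 0"

```text
t: 8.82
position: [0.4447, 0.2415, 0.1759]
tool_rot: [-0.142, 3.136, 0.001]
force: [0.1, -0.7, -1.0]
finger_gap: 0.0876
finger_force: 0.0
```

```bash
python3 - <<'E'
from h import *
fs=[env.grab_frame("top"),env.grab_frame("side")]; save(fs[0],"t3.png")
cv2.imwrite("pics/t3c.png",cv2.resize(fs[0]["pixels"][180:310,195:305,::-1],None,fx=4.5,fy=4.5,interpolation=2))
for f in fs:
  for q in(.08,.085): print(q,np.round(proj(f,w([.577,.168,.09],[-.125,q,.0645])),1),np.round(proj(f,w([.577,.168,.09],[-.0425,q,.0325])),1))
  for k in("lock_grip","lock_jaw"):print(k,[(np.round(d["location"],1),round(d["conf"],2)) for d in env.mark_of(f,k)[:2]])
ms=[region(f,"module",proj(f,[.58,-.215,.02]))[0] for f in fs]
for f in fs: pass
p,c,_=fit(fs,ms,[.58,-.216,.271],MOD); print(p,c)
t=w(p,[.0275,0,.013]);print(t)
go(t[0],t[1],.12,p[2])
E
```

```text
0.08 [282.1 227.4] [249.9 226.8]
0.085 [282.3 225.3] [250.1 224.8]
lock_grip [(array([282.5, 226.9]), 0.55)]
lock_jaw [(array([247.9, 228.3]), 0.52)]
0.08 [227.7 242.7] [226.  263.4]
0.085 [227.1 241.7] [225.4 262.4]
lock_grip [(array([224.1, 238.6]), 0.87)]
lock_jaw [(array([225.5, 259.1]), 0.62), (array([348.8, 444.8]), 0.48)]
[ 0.57814366 -0.2172709   0.2585402 ] 244.54117647058825
[ 0.60472968 -0.21023999  0.013     ]
t 9.225 pos [0.4439 0.2411 0.1739] psi 0.0903 shift [-0.4783 -1.8558  0.2161] turn -0.0268 F [ 0.1  0.5 -0.7] gap 0.0879 0.0
```

View pics/t3c.png

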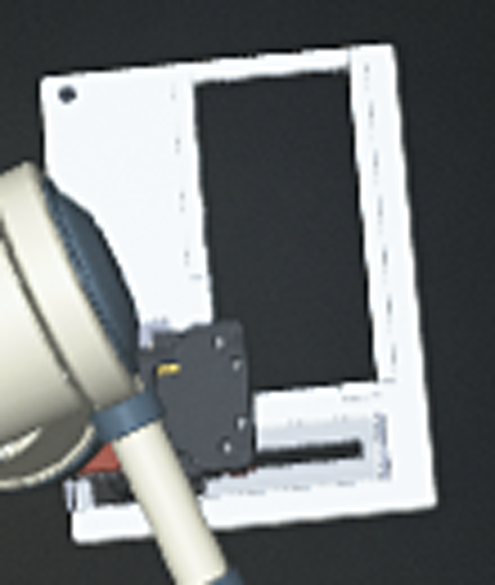

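The seat is clear: its dark floor spans crop (200–375, 75–385), and the lock sits at its left end. Next is the module.

>>> jog_arm --commands "-0.05 -0.18 0 -0.005;-0.1 -0.38 0 -0.01;-0.15 -0.58 0 -0.015;-0.2 -0.78 0 -0.02;-0.25 -0.98 0 -0.027"

```text
t: 9.85
position: [0.5288, 0.0013, 0.1747]
tool_rot: [0.409, -3.115, -0.0]
force: [-0.4, -0.3, 0.1]
finger_gap: 0.0876
finger_force: 0.0
```

```bash
python3 -c "
from h import *
go(.6055,-.2092,.1,.268)"
```

```text
t 9.85 pos [0.5288 0.0013 0.1747] psi 0.2613 shift [-0.079  -0.8926  0.2985] turn -0.0011 F [-0.4 -0.3  0.1] gap 0.0876 0.0
```

>>> jog_arm --commands "-0.02 -0.2 0 -0.001;-0.04 -0.42 0.05 -0.001;-0.06 -0.64 0.1 -0.001;-0.079 -0.84 0.15 -0.001;-0.079 -0.893 0.2 -0.001"

```text
t: 10.48
position: [0.6048, -0.2104, 0.123]
tool_rot: [0.412, -3.113, -0.001]
force: [-0.1, 1.4, -0.5]
finger_gap: 0.0879
finger_force: 0.0
```

```bash
python3 - <<'E'
from h import *
fs=[env.grab_frame("top"),env.grab_frame("side")]
f=fs[1]; m=region(f,"module",proj(f,[.58,-.215,.02]))[0]
cv2.imwrite("pics/s4c.png",cv2.resize(f["pixels"][200:340,300:460,::-1],None,fx=4,fy=4,interpolation=2))
go(.6055,-.2092,.014,.268)
E
```

```text
t 10.625 pos [ 0.6043 -0.2072  0.1235] psi 0.2659 shift [-0.0035 -0.01    0.4378] turn -0.0003 F [-0.8  0.6  0.6] gap 0.0874 0.0
```

View pics/s4c.png

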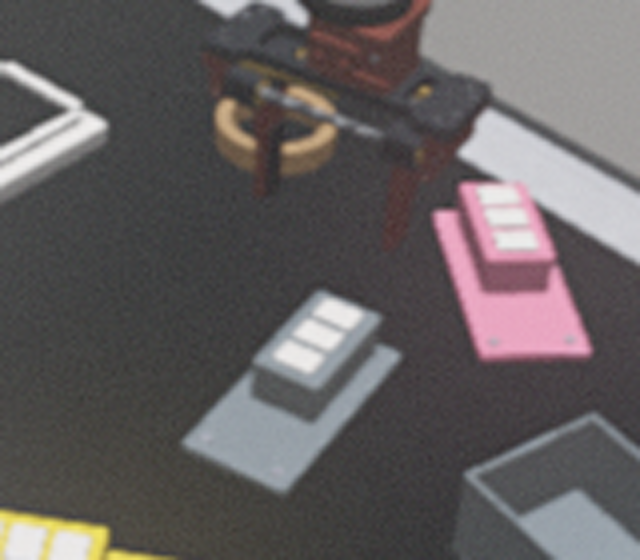

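The gripper is above the grey module's housing at crop (317,340), and the pink one is well clear. I'll descend with the fingers either side of the housing.

>>> jog_arm --commands "-0.003 0 0.12 0;-0.003 0 0.25 0;-0.003 0 0.36 0;-0.003 0 0.42 0;-0.003 0 0.432 0"

```text
t: 11.25
position: [0.6056, -0.2064, 0.0168]
tool_rot: [0.419, -3.113, -0.001]
force: [0.2, 0.4, 0.4]
finger_gap: 0.0879
finger_force: 0.0
```

>>> jog_arm --commands "0 0 0 0;0 0 0 0;0 0 0 0;0 0 0 0;0 0 0 0" --claw 30

```text
t: 11.88
position: [0.6057, -0.2077, 0.017]
tool_rot: [-0.417, 3.114, -0.0]
force: [0.3, -0.6, 0.2]
finger_gap: 0.0415
finger_force: 0.0
```

>>> jog_arm --commands "0 0 0 0;0 0 0 0;0 0 0 0;0 0 0 0;0 0 0 0" --claw 30

```text
t: 12.5
position: [0.6057, -0.2076, 0.0169]
tool_rot: [0.417, -3.114, -0.0]
force: [-0.3, 0.1, 0.5]
finger_gap: 0.0297
finger_force: 0.0
```

```bash
python3 -c "
from h import *
go(.6055,-.2092,.12,.09)"
```

```text
t 12.5 pos [ 0.6057 -0.2076  0.0169] psi 0.2663 shift [ 0.0025 -0.0059 -0.4125] turn 0.0281 F [-0.3  0.1  0.5] gap 0.0297 0.0
```

The fingers closed to 30 mm without touching, so they missed the housing. I need to look.

```bash
python3 - <<'E'
from h import *
fs=[env.grab_frame("top"),env.grab_frame("side")]
cs=[cv2.resize(f["pixels"][a:a+120,b:b+120,::-1],(400,400),interpolation=2) for f,a,b in zip(fs,(170,230),(350,320))]
cv2.imwrite("pics/c5.png",np.hstack(cs))
for f in fs:
    print(np.round(proj(f,env.get_obs()["position"]),1),[np.round(proj(f,v),1) for v in w([.579,-.2165,.268],[[.0275,0,.032],[-.085,0,0]])])
E
```

```text
[218.9 407.6] [array([217.8, 409.1]), array([262.6, 420.4])]
[290.3 377.4] [array([286.6, 378.2]), array([317.8, 356.8])]
```

View pics/c5.png

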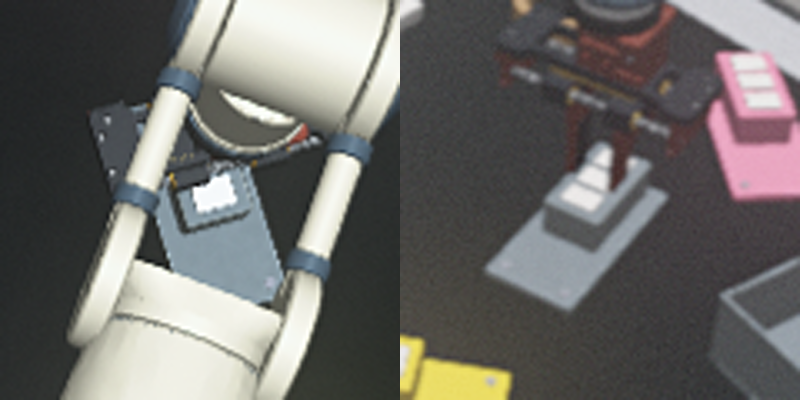

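The side view shows the fingertips at crop (575,170) and (620,188), over the housing top and not beside it. They look higher than the reported TCP, so I'll quantify that from all three side pictures.

```bash
python3 - <<'E'
from h import *
f=env.grab_frame("side")
obs=[("lock",[.4519,.1665,.1227],.0867,.051,[(206.3,242.5),(217.5,265.5)]),("mod",[.6043,-.2072,.1235],.266,.051,[(248.8,366.3),(261.3,398.3)]),("now",[.6057,-.2076,.0169],.2663,.021,[(281.5,372.5),(286.5,385.7)])]
for n,p,psi,h,t in obs:
    print(n,t)
    for dz in(0,.015,.03,.045): print(dz,[np.round(proj(f,w(p[:2]+[psi],[0,s*h,p[2]+dz])),1) for s in(1,-1)])
print(env.get_obs()["qpos"])
E
```

```text
lock [(206.3, 242.5), (217.5, 265.5)]
0 [array([214.6, 245.3]), array([228.1, 266.7])]
0.015 [array([210.4, 245. ]), array([223.9, 266.5])]
0.03 [array([206.3, 244.6]), array([219.6, 266.3])]
0.045 [array([202. , 244.2]), array([215.3, 266. ])]
mod [(248.8, 366.3), (261.3, 398.3)]
0 [array([254.2, 363.9]), array([267.7, 396.8])]
0.015 [array([249.9, 364.3]), array([263.3, 397.3])]
0.03 [array([245.4, 364.6]), array([258.9, 397.9])]
0.045 [array([241., 365.]), array([254.3, 398.5])]
now [(281.5, 372.5), (286.5, 385.7)]
0 [array([287.5, 371. ]), array([293.2, 383.9])]
0.015 [array([283.5, 371.4]), array([289.2, 384.4])]
0.03 [array([279.4, 371.8]), array([285.1, 384.8])]
0.045 [array([275.3, 372.2]), array([281. , 385.3])]
[-3.83291711e-01  2.33960361e-01  1.38629750e+00 -1.50247125e-05
  1.52129545e+00 -2.22040921e+00]
```

The fingertips really sit about 25 mm above the reported TCP, and that holds in all three side pictures. XY agrees. I'll reopen and go about 25 mm deeper, using force as a check.

>>> jog_arm --commands "0 0 -0.04 0;0 0 -0.08 0;0 0 -0.08 0;0 0 -0.08 0;0 0 -0.08 0" --claw 87.8

```text
t: 13.28
position: [0.6055, -0.2075, 0.0364]
tool_rot: [0.417, -3.113, -0.001]
force: [-0.1, 0.3, -0.6]
finger_gap: 0.0766
finger_force: 0.0
```

>>> jog_arm --commands "0 0 0 0;0 0 0 0;0 0 0 0;0 0 0.04 0;0 0 0.08 0"

```text
t: 13.9
position: [0.6055, -0.2075, 0.0159]
tool_rot: [0.417, -3.113, -0.0]
force: [0.1, -0.7, -1.1]
finger_gap: 0.0875
finger_force: 0.0
```

>>> jog_arm --commands "0 0 0.02 0;0 0 0.04 0;0 0 0.06 0;0 0 0.07 0;0 0 0.07 0"

```text
t: 14.52
position: [0.6057, -0.2076, -0.0007]
tool_rot: [0.417, -3.114, -0.0]
force: [-0.3, -0.9, -0.1]
finger_gap: 0.088
finger_force: 0.0
```

>>> jog_arm --commands "0 0 0.01 0;0 0 0.02 0;0 0 0.03 0;0 0 0.03 0;0 0 0.03 0"

```text
t: 15.15
position: [0.6057, -0.2076, -0.0081]
tool_rot: [-0.417, 3.114, -0.0]
force: [-0.1, 0.5, 0.1]
finger_gap: 0.0879
finger_force: 0.0
```

>>> jog_arm --commands "0 0 0 0;0 0 0 0;0 0 0 0;0 0 0 0;0 0 0 0" --claw 30

```text
t: 15.78
position: [0.6058, -0.208, -0.0081]
tool_rot: [-0.417, 3.114, -0.001]
force: [0.6, -2.1, 0.1]
finger_gap: 0.0517
finger_force: 29.9
```

>>> jog_arm --commands "0 0 0 0;0 0 0 0;0 0 0 0;0 0 0 0;0 0 0 0"

```text
t: 16.4
position: [0.6057, -0.2077, -0.0081]
tool_rot: [0.417, -3.114, 0.0]
force: [-0.3, -1.8, -0.7]
finger_gap: 0.052
finger_force: 29.9
```

```bash
python3 - <<'E'
from h import *
f=env.grab_frame("side")
cv2.imwrite("pics/s6.png",cv2.resize(f["pixels"][220:340,310:450,::-1],None,fx=4,fy=4,interpolation=2))
go(.6055,-.2092,.12,.09)
E
```

```text
t 16.45 pos [ 0.6057 -0.2077 -0.008 ] psi 0.2663 shift [ 0.0025 -0.0057 -0.5122] turn 0.0281 F [ 1.2 -2.6 -0.5] gap 0.0516 29.93846833705902
```

View pics/s6.png

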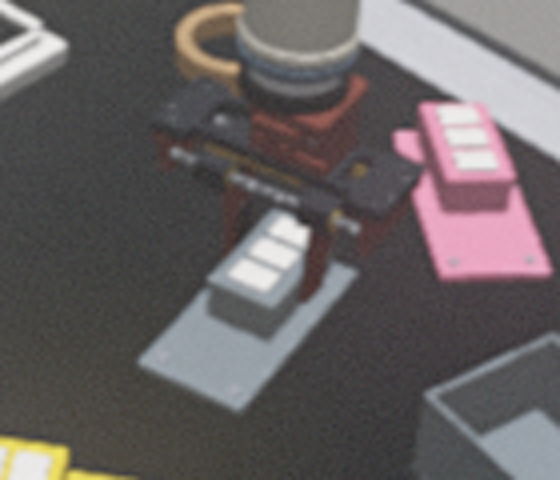

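The grip holds at 52 mm with 30 N: the right finger is at crop (312,290), midway along the housing. Lifting.

>>> jog_arm --commands "0 0 -0.04 0;0 0 -0.1 0;0 0 -0.2 0;0 0 -0.32 0;0 0 -0.4 0"

```text
t: 17.08
position: [0.6063, -0.2075, 0.0946]
tool_rot: [-0.417, 3.112, -0.001]
force: [-0.0, 0.6, -4.0]
finger_gap: 0.0517
finger_force: 29.9
```

```bash
python3 -c "
from h import *
go(.605,.1705,.095,.09)"
```

```text
t 17.075 pos [ 0.6063 -0.2075  0.0946] psi 0.2665 shift [-0.3933  1.4601 -0.0023] turn 0.0281 F [-0.   0.6 -4. ] gap 0.0517 29.929080605506897
```

Module held (−4 N in z includes its ~3 N weight).

>>> jog_arm --commands "-0.04 0.15 -0.02 0.004;-0.09 0.35 -0.02 0.01;-0.15 0.55 -0.02 0.016;-0.2 0.74 -0.02 0.022;-0.24 0.9 -0.02 0.028"

```text
t: 17.7
position: [0.6041, 0.0274, 0.0973]
tool_rot: [0.141, -3.138, -0.001]
force: [-0.0, -1.0, -3.2]
finger_gap: 0.0519
finger_force: 29.9
```

```bash
python3 -c "
from h import *
go(.605,.1705,.095,.09)"
```

```text
t 17.7 pos [0.6041 0.0274 0.0973] psi 0.0899 shift [-0.0552  0.5698  0.0093] turn -0.0 F [-0.  -1.  -3.2] gap 0.0519 29.926585257053375
```

>>> jog_arm --commands "-0.014 0.15 0.01 0;-0.03 0.3 0.01 0;-0.045 0.45 0.01 0;-0.055 0.55 0.01 0;-0.055 0.57 0.01 0"

```text
t: 18.32
position: [0.6048, 0.17, 0.0944]
tool_rot: [0.146, -3.138, -0.0]
force: [0.1, -0.2, -3.1]
finger_gap: 0.052
finger_force: 29.9
```

>>> jog_arm --commands "0 0 0.04 0;0 0 0.08 0;0 0 0.12 0;0 0 0.12 0;0 0 0.12 0"

```text
t: 18.95
position: [0.6053, 0.1681, 0.0645]
tool_rot: [-0.141, 3.138, 0.0]
force: [-0.2, 0.1, -3.6]
finger_gap: 0.052
finger_force: 29.9
```

```bash
python3 - <<'E'
from h import *
fs=[env.grab_frame("top"),env.grab_frame("side")]
a=cv2.resize(fs[0]["pixels"][180:310,195:300,::-1],(400,495),interpolation=2);b=cv2.resize(fs[1]["pixels"][180:290,215:340,::-1],(400,352),interpolation=2)
b=cv2.copyMakeBorder(b,0,143,0,0,0); cv2.imwrite("pics/c7.png",np.hstack([a,b]))
o=env.get_obs();go(.605,.1705,.02,.09)
zu=o["position"][2]+.026-.018+.0 # rough underside height
for f in fs:
    for k in("module_tongue","module","seat_tongue","seat"):
        print(k,[(np.round(d["location"],1),round(d["conf"],2)) for d in env.mark_of(f,k)[:2]])
    P=w([.577,.168,.09],[[-.085,-.04,0],[-.085,.04,0],[-.085,0,0]])
    for z in(.02,zu): print(z,[np.round(proj(f,[v[0],v[1],z]),1) for v in P])
E
```

```text
t 19.05 pos [0.6056 0.1684 0.0651] psi 0.0902 shift [0.0018 0.0086 0.1802] turn 0.0 F [ 0.1 -1.2 -3.6] gap 0.052 29.92896169424057
module_tongue [(array([302.5, 454.8]), 0.77), (array([165.8, 438.7]), 0.72)]
module [(array([147. , 409.5]), 0.89), (array([327.2, 433. ]), 0.81)]
seat_tongue []
seat []
0.02 [array([262.9, 276.9]), array([266. , 244.8]), array([264.4, 260.9])]
0.07305250252940704 [array([260.4, 275.6]), array([263.5, 242.3]), array([261.9, 259. ])]
module_tongue [(array([291. , 432.8]), 0.85), (array([227.6, 268.6]), 0.83)]
module [(array([269.7, 425.3]), 0.95), (array([221.7, 285. ]), 0.83)]
seat_tongue [(array([247.5, 272.6]), 0.7)]
seat [(array([231. , 287.9]), 0.56), (array([226.8, 259.4]), 0.26)]
0.02 [array([250.1, 277.9]), array([239.4, 261.4]), array([244.7, 269.5])]
0.07305250252940704 [array([236.2, 277.3]), array([225.7, 260.5]), array([230.9, 268.8])]
```

View pics/c7.png

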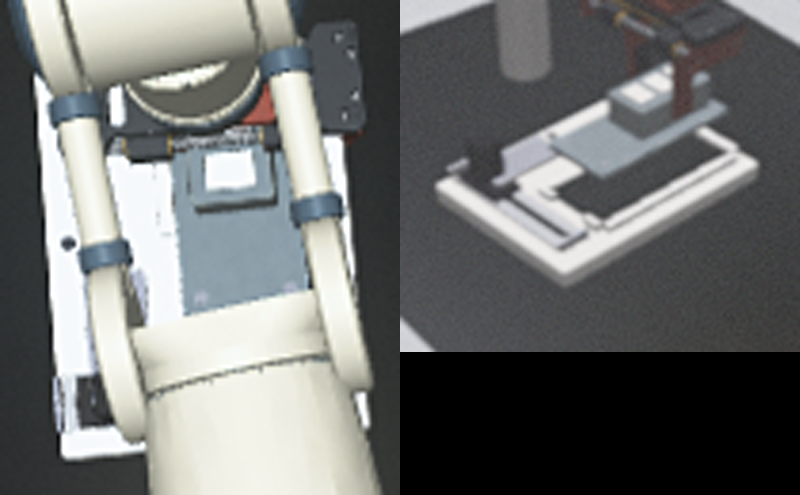

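The module hangs level about 50 mm over the seat, with the tongue towards the lock (side crop (590,150)) and the jaw clear at (525,155). I'll check its x/y against the seat in the same side camera.

```bash
python3 - <<'E'
from h import *
f=env.grab_frame("side"); o=env.get_obs(); zu=o["position"][2]+.008
p0=w([o["position"][0],o["position"][1],.0902],[-.028,0,0])[:2]; print(p0,zu)
m,c=region(f,"module",proj(f,[p0[0],p0[1],zu+.02])); print(c,m.sum())
px=f["pixels"].astype(int); hsv=cv2.cvtColor(f["pixels"],cv2.COLOR_RGB2HSV)
W=np.zeros((480,640),np.uint8); q=np.array([proj(f,v) for v in w([*p0,.09],[[-.11,-.06,0],[-.11,.06,0],[-.03,.06,0],[-.03,-.06,0]],zu)])[:,::-1]
cv2.fillConvexPoly(W,np.round(q).astype(np.int32),1)
from scipy.optimize import minimize
def c(u):
    return (W*np.abs(sil(f,[u[0]/1e3,u[1]/1e3,.0902],MOD[:1],zu)-m)).sum()
u0=p0*1e3
r=minimize(c,u0,method="Nelder-Mead",options=dict(initial_simplex=u0+np.array([[0,0],[8,0],[0,8]]),xatol=.05)); print(r.x,r.fun,c(u0))
# silhouettes of tongue corners for the record
s=(cv2.cvtColor(f["pixels"],cv2.COLOR_RGB2HSV)[...,2]).astype(int)
# fixture front edges (-y side and -x side) from the same picture
k=((s>110)).astype(np.uint8); k[:200]=0;k[275:]=0;k[:,:218]=0;k[:,335:]=0
n,l,st,_=cv2.connectedComponentsWithStats(k); i=1+np.argmax(st[1:,4]); cs,_=cv2.findContours((l==i).astype(np.uint8),0,2); F=np.zeros_like(k); cv2.drawContours(F,cs,-1,1,-1)
W2=np.zeros((480,640)); 
W2[238:]=1
cf=lambda u:(W2*np.abs(sil(f,[u[0]/1e3,u[1]/1e3,.09],FIX)-F)).sum()
u0=np.array([577.,168.]); r=minimize(cf,u0,method="Nelder-Mead",options=dict(initial_simplex=u0+np.array([[0,0],[8,0],[0,8]]),xatol=.05)); print(r.x,r.fun)
E
```

```text
[0.57736945 0.16591349] 0.07243846568399492
0.92 855.0
[578.24948171 167.58360856] 24.705882352941174 29.45098039215686
[579.22303391 171.44829369] 81.10980392156863
```

>>> jog_arm --commands "-0.001 0.011 0.03 0;-0.001 0.011 0.07 0;-0.001 0.011 0.11 0;-0.001 0.011 0.15 0;-0.001 0.011 0.15 0"

```text
t: 20.18
position: [0.6043, 0.1709, 0.0251]
tool_rot: [0.142, -3.136, 0.001]
force: [0.9, 0.0, -4.0]
finger_gap: 0.0517
finger_force: 29.9
```

```bash
python3 -c "
from h import *
go(.606,.1712,.012,.09)"
```

```text
t 20.175 pos [0.6043 0.1709 0.0251] psi 0.0903 shift [-0.0069  0.0005  0.0525] turn 0.0 F [ 0.9  0.  -4. ] gap 0.0517 29.929008185863495
```

>>> jog_arm --commands "-0.003 0 0.006 0;-0.003 0 0.012 0;-0.003 0 0.018 0;-0.003 0 0.024 0;-0.003 0 0.03 0"

```text
t: 20.8
position: [0.606, 0.1713, 0.0193]
tool_rot: [-0.142, 3.138, -0.0]
force: [0.3, -0.2, -4.1]
finger_gap: 0.0521
finger_force: 29.9
```

>>> jog_arm --commands "0 0 0.004 0;0 0 0.008 0;0 0 0.012 0;0 0 0.016 0;0 0 0.016 0"

```text
t: 21.42
position: [0.6059, 0.1712, 0.0153]
tool_rot: [0.142, -3.138, 0.0]
force: [-0.1, -0.0, -4.8]
finger_gap: 0.0515
finger_force: 29.9
```

The underside is at about 23 mm, below the rib tops (28 mm), with no contact force. So it is in the seat, and the last 3 mm go by feel.

>>> jog_arm --commands "0 0 0.003 0;0 0 0.006 0;0 0 0.009 0;0 0 0.011 0;0 0 0.011 0"

```text
t: 22.05
position: [0.6059, 0.1713, 0.0125]
tool_rot: [0.142, -3.138, 0.0]
force: [-0.1, -0.2, -4.6]
finger_gap: 0.052
finger_force: 29.9
```

>>> jog_arm --commands "0 0 0.002 0;0 0 0.004 0;0 0 0.005 0;0 0 0.005 0;0 0 0.005 0"

```text
t: 22.68
position: [0.606, 0.1713, 0.0119]
tool_rot: [-0.142, 3.138, -0.0]
force: [-2.4, -0.5, 0.9]
finger_gap: 0.0515
finger_force: 29.9
```

Contact (Fz went from −4.6 to +0.9 at the expected height). Releasing.

>>> jog_arm --commands "0 0 0 0;0 0 0 0;0 0 0 0;0 0 0 0;0 0 0 0" --claw 87.8

```text
t: 23.3
position: [0.606, 0.1713, 0.0114]
tool_rot: [-0.142, 3.138, 0.0]
force: [0.7, -0.2, -0.1]
finger_gap: 0.0877
finger_force: 0.0
```

>>> jog_arm --commands "0 0 -0.04 0;0 0 -0.15 0;0 0 -0.3 0;0 0 -0.42 0;0 0 -0.42 0"

```text
t: 23.92
position: [0.6078, 0.1716, 0.1206]
tool_rot: [-0.142, 3.132, 0.002]
force: [0.0, 0.7, -0.2]
finger_gap: 0.0879
finger_force: 0.0
```

```bash
python3 - <<'E'
from h import *
go(.4445,.2405,.12,.09)
f=env.grab_frame("side")
cv2.imwrite("pics/s8.png",cv2.resize(f["pixels"][170:280,215:345,::-1],None,fx=5,fy=5,interpolation=2))
E
```

```text
t 23.925 pos [0.6078 0.1716 0.1206] psi 0.0904 shift [ 0.6255  0.3332 -0.0017] turn 0.0001 F [ 0.   0.7 -0.2] gap 0.0879 0.0
```

View pics/s8.png

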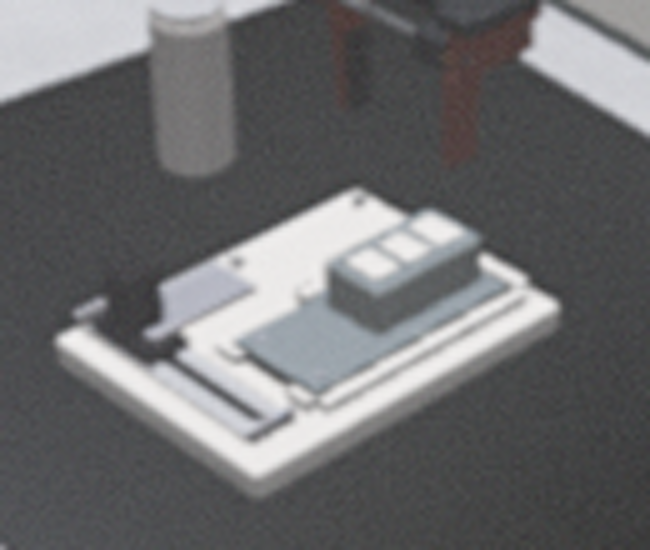

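The module lies flat in the seat between the ribs: tongue at crop (320,345) facing the lock, housing at (400,270). On to closing the lock.

>>> jog_arm --commands "0.15 0.08 0 0;0.3 0.16 0 0;0.45 0.24 0 0;0.6 0.32 0 0;0.6255 0.333 0 0"

```text
t: 24.6
position: [0.4404, 0.2406, 0.1146]
tool_rot: [0.145, -3.136, 0.001]
force: [1.2, -0.3, -1.0]
finger_gap: 0.0876
finger_force: 0.0
```

>>> jog_arm --commands "0 0 0.1 0;0 0 0.2 0;0 0 0.3 0;0 0 0.37 0;0 0 0.37 0"

```text
t: 25.22
position: [0.4418, 0.2392, 0.0216]
tool_rot: [0.141, -3.135, 0.003]
force: [0.9, -0.3, -0.1]
finger_gap: 0.0878
finger_force: 0.0
```

>>> jog_arm --commands "0 0 0 0;0 0 0 0;0 0 0 0;0 0 0 0;0 0 0 0" --claw 0

```text
t: 25.85
position: [0.4428, 0.2401, 0.024]
tool_rot: [-0.142, 3.138, 0.0]
force: [0.8, 0.2, -0.2]
finger_gap: 0.0414
finger_force: 0.0
```

>>> jog_arm --commands "0 0 0 0;0 0 0 0;0 0 0 0;0 0 0 0;0 0 0 0"

```text
t: 26.48
position: [0.4427, 0.2399, 0.0239]
tool_rot: [0.142, -3.138, 0.0]
force: [0.3, -1.5, 0.1]
finger_gap: 0.0256
finger_force: 30.0
```

>>> jog_arm --commands "0 -0.06 0 0;0 -0.13 0 0;0 -0.2 0 0;0 -0.27 0 0;0 -0.31 0 0"

```text
t: 27.1
position: [0.4501, 0.1615, 0.0239]
tool_rot: [-0.14, 3.138, 0.0]
force: [3.6, 2.0, -1.8]
finger_gap: 0.0258
finger_force: 30.0
```

>>> jog_arm --commands "0 -0.006 0 0;0 -0.012 0 0;0 -0.018 0 0;0 -0.024 0 0;0 -0.03 0 0"

```text
t: 27.72
position: [0.4506, 0.1556, 0.0239]
tool_rot: [-0.143, 3.138, 0.0]
force: [4.7, 2.5, -3.3]
finger_gap: 0.0255
finger_force: 30.0
```

>>> jog_arm --commands "0 -0.005 0 0;0 -0.01 0 0;0 -0.015 0 0;0 -0.015 0 0;0 -0.015 0 0"

```text
t: 28.35
position: [0.4507, 0.1552, 0.0239]
tool_rot: [-0.145, 3.137, 0.01]
force: [5.3, 15.8, -4.5]
finger_gap: 0.0258
finger_force: 30.0
```

The end stop is at y = 0.155. That is about 85 mm from the open stop at 0.240, so the lock made its full travel. I'll relieve the load, release and retreat.

>>> jog_arm --commands "0 0.006 0 0;0 0.011 0 0;0 0.011 0 0;0 0.011 0 0;0 0.011 0 0"

```text
t: 28.98
position: [0.4507, 0.1552, 0.0239]
tool_rot: [-0.143, 3.138, 0.002]
force: [4.3, 4.6, -2.3]
finger_gap: 0.0258
finger_force: 30.0
```

>>> jog_arm --commands "0 0 0 0;0 0 0 0;0 0 0 0;0 0 0 0;0 0 0 0" --claw 80

```text
t: 29.6
position: [0.4504, 0.1543, 0.0239]
tool_rot: [0.142, -3.138, 0.0]
force: [-1.2, -0.1, 0.0]
finger_gap: 0.0724
finger_force: 0.0
```

>>> jog_arm --commands "0 0 -0.06 0;0 0 -0.2 0;0 0 -0.4 0;0 0 -0.6 0;0 0 -0.7 0"

```text
t: 30.22
position: [0.4513, 0.1546, 0.2037]
tool_rot: [-0.141, 3.133, 0.002]
force: [1.3, 0.0, 0.4]
finger_gap: 0.0798
finger_force: 0.0
```

```bash
python3 - <<'E'
from h import *
print(env.get_obs()["t"])
f=env.grab_frame("side")
cv2.imwrite("pics/s9.png",cv2.resize(f["pixels"][170:280,215:345,::-1],None,fx=5,fy=5,interpolation=2))
E
```

```text
30.225
```

View pics/s9.png

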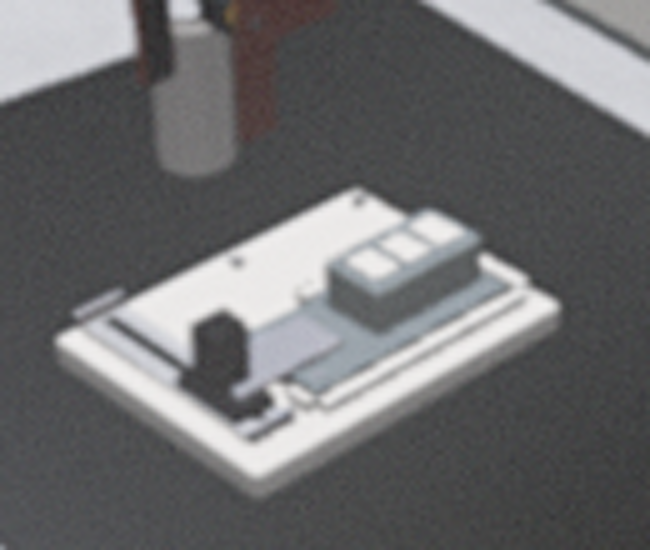

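The jaw at crop (295,350) lies over the tongue, the lock is home, the module is seated and the gripper is clear. Handing in.

```bash
python3 -c "
from workcell import env
print(env.job_done())"
```

```text
the job is handed in; nothing more can be done
None
```

The module lies flat in the seat with its tongue under the jaw, the lock was pushed to both end stops in the asked order, and the job was handed in at about 30 s; no verdict was returned.

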